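# Reset the board and switch its tester on

### The arm

A 6-joint arm with a two-finger parallel gripper is mounted at the origin on the work surface. World frame = base frame: x ahead of the robot, y to its left, z up, the work surface at z = 0. Lengths are in m, angles in degrees, forces in N, time in s.
With the tool pointing down it reaches from about 0.325 to 0.85 m from the base axis. Payload 15.5 kg.
Tool frame: the origin (TCP) lies at the very end of the fingers, on their centre line; the grasp point (between the pads) lies arm.grip_depth behind it (arm.grip_depth is the distance from the TCP to the grasp point, in m); z points along the fingers, y is the line along which they close (so a half turn about z gives the same grasp; the last joint's range is limited). The gripper opens to 91 mm and grips with 3 to 60 N. Pads are 32 mm wide; open, the fingers measure 118 mm over their backs; the gripper's body (76 mm by 178 mm) begins 60 mm behind the grasp point.
Start: joints at [62.653, 28.281, 77.091, -0, 74.628, -5.472], TCP at [0.233, 0.58, 0.214] pointing down, gripper open.
Joint ranges: [-166.48, 166.48], [-47.26, 123.95], [12.59, 153.08], [-70.14, 250.14], [6.76, 159.57], [-176.63, 176.63]. Speed limits (degrees/s): [108.29, 108.29, 147.25, 172.46, 172.46, 172.46].

### API

Orientations are given as a 3x3 rotation matrix whose columns are the frame's x, y, z axes.
In Python, from rig import arm gives the robot as it stands. Calls block until the motion is done:
- arm.move_to(position, orientation): joint-space move of the TCP to a pose.
- arm.move_l(position, orientation=None, feed=0.15): straight line of the TCP; orientation=None keeps the orientation; feed is the mean speed in m/s.
- arm.move_joints(angles): joint-space move.
- arm.grip(opening): finger opening in m; the grip force is fixed at half the most; returns when the fingers have stopped.
- arm.sleep(seconds).
- arm.solve_ik(position, orientation): joint angles nearest the present ones, or None.
- arm.snapshot(name): name is "side" or "top"; returns the picture (384x512x3 uint8, red, green, blue); there is no depth.
- arm.get_calibration(name): a dict with "intrinsics" (3x3 intrinsics, pixels), "k1" (the pictures are not rectified: a ray, as slopes to the right and down, at radius r is drawn at 1 + k1 r^2 times it, then the intrinsics apply), "cam_to_world" (4x4, takes a point from camera to world coordinates). Camera axes: x right, y down, z forward; pixel columns grow to the right and rows downward; lengths in m; the calibration is good to about 2 mm. A picture is of the moment at which its call begins. get_calibration takes no time and is no camera call.
A pose or a line that the arm cannot do raises arm.Unreachable and nothing moves.
- arm.sign_off(): hands the job in; it is judged then, once.
Readings, each from a call of its own:
- arm.current_t(): time.
- arm.current_joint_positions(): joint angles.
- arm.current_dq(): joint speeds.
- arm.current_tau(): joint torques, N m.
- arm.current_ee_pos(): TCP position.
- arm.current_tool_rot(): TCP orientation.
- arm.current_force(): force on the tool from outside, world axes, zero at the start.
- arm.current_torque(): the same for the moment, N m.
- arm.current_width(): finger opening in m.
- arm.current_grasp_force(): force on a finger pad.
Only numpy, scipy, OpenCV 4.12 (cv2) and the standard library are available. Lean on these libraries where they do the work, as an engineer would, in place of code of your own. Each camera call takes 0.05 s, during which the arm holds its last target. There are 200 camera calls.

### The job

On the soldering bench, gently press the square reset key on the circuit board right down with the fingertips and let it come up again; then push the flat paddle lever on the grey test box fully over, away from the robot, so that it stays there, and withdraw. Leave the round keys and round levers as they are, do not lift or shift the board, and disturb nothing else on the bench.

Things in the scene. Friction and masses are not known exactly. Their poses are not given: they have to be found in the camera images.
- board: loose brown circuit board, 100 mm (its x) by 140 mm (its y), on four 12 mm standoffs; origin: on the mat (4 mm thick) under its centre, z up; upper face 15 mm above it. Row of three grey keys at x = -28 mm: round at y = -48, square at 0, round at +48. Beyond them parts 5 mm high, and up to 23 mm past x = +14. It stands left or right of the robot's centre line, turned up to 0.5 rad; 0.15 to 0.31 kg
- reset_key_top (a point): centre of the top of the square reset key (flat cap 20 x 20 mm), the middle one of the three keys on the board; when up, its top is 30 mm above the board's origin (34 mm above the table)
- reset_key (a joint): travel of the square reset key, m: 0 up, 0.004 right down; a spring: it starts to move at about 1.2 N, is right down at 4 N, and comes up by itself
- round_key_r (a joint): travel of the round key (11 mm diameter, same height) at the board's y = -48 mm, m: 0 up; same spring; to be left alone
- round_key_l (a joint): the same for the round key at the board's y = +48 mm; to be left alone
- test_box: fixed grey metal box, 110 mm (its x) by 200 mm (its y) by 45 mm high, on the other side of the centre line from the board; origin: centre of its underside on the mat, z up; its -x side faces the robot, turned up to 0.35 rad. On its top, along its y at -60, 0 and +60 mm, stand three steel toggle levers in any order: one flat paddle, two round bats
- paddle_base: mount of the paddle lever on the test box's top; origin on the box's top face, 49 mm above the table, axes parallel to the box's. The lever's pivot is 6 mm above this origin, along y
- paddle (a joint): angle of the paddle lever, rad: 0 is off, leaning 0.45 rad towards the box's -x (to the robot); 0.9 is fully over, leaning 0.45 rad towards +x, against a stop. It stays where it is left (friction about 1.4 N at the paddle). It starts at 0 to 0.1
- paddle_tip (a point): centre of the flat paddle, 36 mm from the lever's pivot; the paddle is 30 mm wide (y), 6 mm thick and 24 mm long, reaching from 24 to 48 mm from the pivot
- bat_a_tip (a point): point on a round bat lever 36 mm from its pivot (bat 10 mm thick, reaching 48 mm from the pivot); starts off, leaning towards the box's -x; to be left alone
- bat_b_tip (a point): the same on the other round bat lever, which starts on, leaning towards +x; to be left alone
- vial: glass screw-cap vial, 22 mm diameter, 45 mm tall, standing about 125 mm from the test box's centre along its y; loose, to be left alone; origin: centre of its underside
- valve_socket: black plastic ring (valve socket), 30 mm diameter, 22 mm tall, standing on the robot's side of the board; loose, to be left alone; origin: centre of its underside
- cutters: side cutters with black grips, about 130 mm long, 12 mm high, lying flat beyond the work; loose, to be left alone
- tweezers: steel tweezers, 130 mm long, 7 mm high, lying on the left near the robot; loose, to be left alone
- screwdriver: screwdriver, 170 mm long, lying on the right near the robot; loose, to be left alone
- solder_reel: small metal solder reel, 52 mm diameter, 32 mm tall, standing beyond the work; loose, to be left alone; origin: centre of its underside
- multimeter: yellow hand multimeter, 150 x 78 x 40 mm, lying at the back right; loose, to be left alone; origin: centre of its underside

How it is judged (in metres and radians):
On the way, in this order (a step that is already met when the one before it is completed fails the run):
1. the square reset key is pressed down (by 2.8 mm of its 4 mm or more) (value of joint reset_key above 0.0028 m), for 0.05 s.
2. the reset key has come up again (value of joint reset_key below 0.001 m), for 0.1 s.
3. the paddle lever is pushed fully over (value of joint paddle above 0.78 rad), for 0.2 s.
At the end, for the whole second after the job is handed in: the paddle lever stays over (0.78 rad or more of 0.9), all keys are up (under 1 mm), the board stands still on the mat within 15 mm of its start, the round levers are within 10 mm and all loose things within 15 mm of where they were (value of joint paddle above 0.78 rad and value of joint each of reset_key, round_key_r, round_key_l below 0.001 m and distance of each of board, vial, valve_socket, cutters, tweezers, screwdriver, solder_reel, multimeter from where it was at the start of the episode below 0.015 m and height (world z) of board below 0.01 m and linear speed of board below 0.01 m/s and distance of each of bat_a_tip, bat_b_tip from where it was at the start of the episode below 0.01 m); the robot touches nothing.
It fails at once if a round key is pressed (1.5 mm or more) (value of joint any of round_key_r, round_key_l above 0.0015 m).
It fails at once if a round lever is moved (its tip by 10 mm or more) (not (distance of bat_a_tip from where it was at the start of the episode below 0.01 m) or not (distance of bat_b_tip from where it was at the start of the episode below 0.01 m)).
It fails at once if the board is lifted (6 mm), tipped (0.1 rad) or shifted (15 mm) (height (world z) of board above 0.01 m or angle between board's own z axis and vertical above 0.1 rad or distance of board from where it was at the start of the episode above 0.015 m).
It fails at once if the board or a lever is pushed roughly (over 25 N) (contact force between any of the arm, the fingers and board above 25 N or contact force between any of the arm, the fingers and paddle_base above 25 N).
It fails at once if another thing on the bench is moved by more than 15 mm (distance of any of vial, valve_socket, cutters, tweezers, screwdriver, solder_reel, multimeter from where it was at the start of the episode above 0.015 m).
It also fails if it takes over 43 s, if anything falls off the work surface, if the arm or the gripper's body presses on something with over 40 N, if the wrist force passes 120 N, or if a joint passes its speed limit or range.

## Working session

There is one attempt and no reset: what is moved stays moved. The work goes in short steps, each a Python script; the robot and the scene stay as the last script left them, time stands still between calls to the robot, and variables do not carry over. Pictures are saved under pics/ and viewed, at most 10 in all, crops included, and the job is handed in when it is done.

```bash
mkdir -p pics; python3 - <<'E'
from rig import arm
import cv2
for n in("top","side"):
    cv2.imwrite(f"pics/{n}0.png",cv2.resize(arm.snapshot(n)[:,:,::-1],(800,600),interpolation=cv2.INTER_CUBIC))
    c=arm.get_calibration(n);print(n,c)
print(arm.grip_depth,arm.current_t(),arm.current_tool_rot())
E
```

```text
top {'intrinsics': array([[482.36205661,   0.        , 255.30857447],
       [  0.        , 482.36205661, 196.58402044],
       [  0.        ,   0.        ,   1.        ]]), 'k1': -0.05318712916106012, 'cam_to_world': array([[-2.73272583e-02, -9.95721442e-01,  8.82724802e-02,
         4.33344709e-01],
       [-9.99625690e-01,  2.73356686e-02, -1.11380148e-03,
         7.49002682e-03],
       [-1.30395125e-03, -8.82698761e-02, -9.96095743e-01,
         1.52534626e+00],
       [ 0.00000000e+00,  0.00000000e+00,  0.00000000e+00,
         1.00000000e+00]])}
side {'intrinsics': array([[416.07705846,   0.        , 253.05758283],
       [  0.        , 416.07705846, 193.34617719],
       [  0.        ,   0.        ,   1.        ]]), 'k1': -0.12988344099669893, 'cam_to_world': array([[-0.99253181, -0.08053057,  0.0916266 ,  0.46872355],
       [-0.12181878,  0.69365961, -0.70992713,  0.74334156],
       [-0.00638684, -0.7157871 , -0.69828937,  0.84804932],
       [ 0.        ,  0.        ,  0.        ,  1.        ]])}
0.0188 0.1 [[-9.27990761e-01  3.72602852e-01 -5.12160668e-04]
 [ 3.72603189e-01  9.27990240e-01 -9.88855166e-04]
 [ 1.06829846e-04 -1.10848116e-03 -9.99999380e-01]]
```

View pics/top0.png

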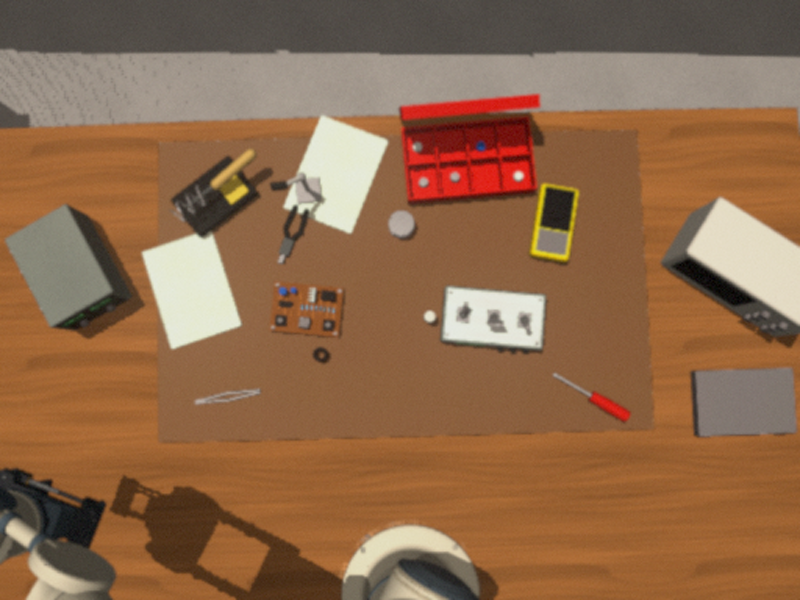

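View pics/side0.png

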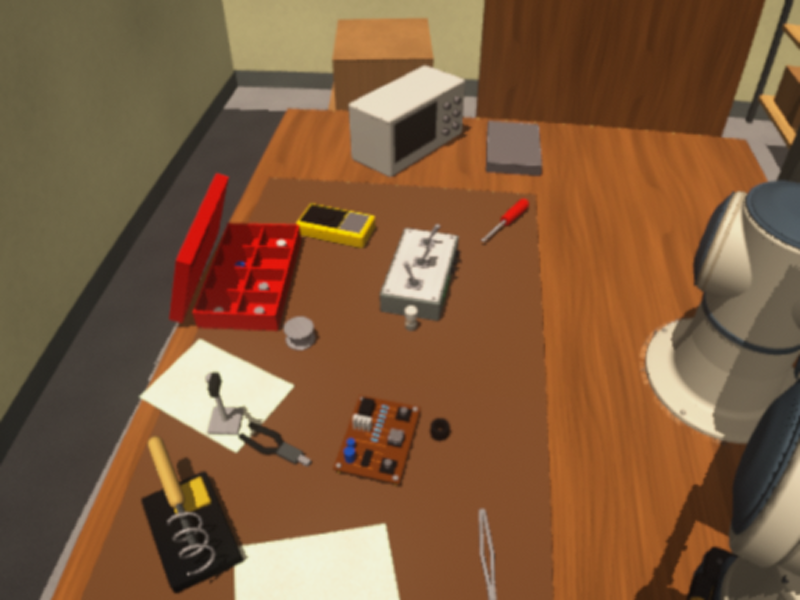

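```bash
python3 - <<'E'
from rig import arm
import cv2,numpy as np
I={n:np.mean([arm.snapshot(n)[:,:,::-1] for _ in range(4)],0).astype(np.uint8) for n in("top","side")}
for n in I: cv2.imwrite(f"pics/{n}_raw.png",I[n])
def c(n,x,y,w,h): return cv2.resize(I[n][y:y+h,x:x+w],(400,300),interpolation=cv2.INTER_CUBIC)
cv2.imwrite("pics/comp.png",np.vstack([np.hstack([c("top",160,172,80,60),c("top",275,174,80,60)]),np.hstack([c("side",205,245,100,75),c("side",225,138,100,75)])]))
E
```

```text
(no output)
```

View pics/comp.png

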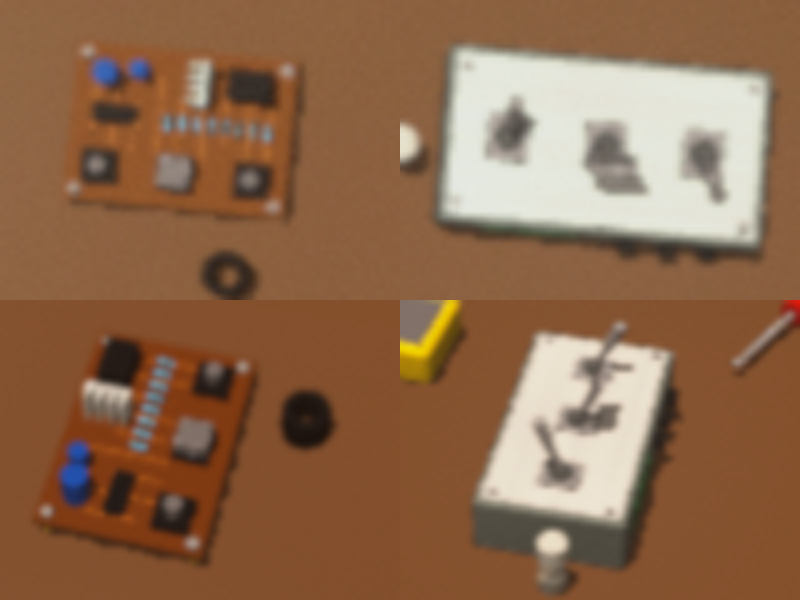

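```bash
cat > h.py <<'E'
from rig import arm
import cv2,numpy as np
def world(n,px,z):
    c=arm.get_calibration(n);K=c["intrinsics"];T=c["cam_to_world"]
    u=cv2.undistortPoints(np.array(px,float).reshape(-1,1,2),K,np.array([c["k1"],0,0,0.]))[:,0]
    d=np.c_[u,np.ones(len(u))]@T[:3,:3].T
    return T[:3,3]+d*((z-T[2,3])/d[:,2])[:,None]
def crop(p,x,y,s): return np.array([x,y])+(np.array(p,float)+.5)/s-.5
E
python3 - <<'E'
from h import *
np.set_printoptions(precision=4,suppress=True)
T=lambda p,x,z:world("top",crop(p,x,172 if x==160 else 174,5),z)
S=lambda p,x,y,z:world("side",crop(p,x,y,4),z)
ang=lambda c:np.degrees(np.arctan2(*(c[0]+c[3]-c[1]-c[2])[[0,1]]*np.array([-1,1])))
b=T([(80,42),(300,65),(288,218),(66,202)],160,.019)
print("board",b,b.mean(0),ang(b))
print("keysT",T([(98,163),(174,172),(251,180)],160,.034))
print("keysS",S([(174,208),(193,137),(214,75)],205,245,.034))
x=T([(50,45),(372,73),(360,242),(38,218)],275,.049)
print("box",x,x.mean(0),ang(x))
y=S([(77,200),(140,33),(272,52),(228,222)],225,138,.049);print("boxS",y,y.mean(0),ang(y[[0,1,2,3]]))
print("paddle T",T([(222,178)],275,.049+.006+.036*.9))
print("ring",T([(230,272)],160,.015))
E
```

```text
board [[0.6262 0.2554 0.019 ]
 [0.6077 0.117  0.019 ]
 [0.5117 0.1265 0.019 ]
 [0.5255 0.2654 0.019 ]] [0.5678 0.1911 0.019 ] -6.6227105500767705
keysT [[0.5483 0.2426 0.034 ]
 [0.5414 0.1955 0.034 ]
 [0.5351 0.1478 0.034 ]]
keysS [[0.546  0.2471 0.034 ]
 [0.5413 0.1984 0.034 ]
 [0.5342 0.1529 0.034 ]]
box [[ 0.6049 -0.0856  0.049 ]
 [ 0.5822 -0.2836  0.049 ]
 [ 0.4784 -0.2716  0.049 ]
 [ 0.4986 -0.0747  0.049 ]] [ 0.541  -0.1789  0.049 ] -6.209718444317425
boxS [[ 0.6018 -0.0888  0.049 ]
 [ 0.5791 -0.2819  0.049 ]
 [ 0.4755 -0.2701  0.049 ]
 [ 0.4956 -0.079   0.049 ]] [ 0.538  -0.1799  0.049 ] -6.364668041918253
paddle T [[ 0.5177 -0.1833  0.0874]]
ring [[0.4791 0.1638 0.015 ]]
```

```bash
cat >> h.py <<'E'
def rot(deg):
    c,s=np.cos(np.radians(deg)),np.sin(np.radians(deg))
    return np.array([[-c,-s,0],[-s,c,0],[0,0,-1.]]).T.T if 0 else np.array([[-c,-s,0],[-s,c,0],[0,0,-1.]])
E
sed -i 's/return np.array(\[\[-c,-s,0\],\[-s,c,0\],\[0,0,-1.\]\]).T.T if 0 else /return /' h.py
python3 - <<'E'
from h import *
R=rot(-7.5);assert np.allclose(np.linalg.det(R),1)
k=np.array([.541,.1965])
arm.grip(0.0)
arm.move_to([*k,.15],R)
arm.move_l([*k,.055],feed=.1)
arm.sleep(.3)
print(arm.current_t(),arm.current_ee_pos(),arm.current_force(),arm.current_width())
cv2.imwrite("pics/a.png",np.hstack([cv2.resize(arm.snapshot("side")[225:325,190:290,::-1],(400,400)),cv2.resize(arm.snapshot("top")[150:250,150:250,::-1],(400,400))]))
E
```

```text
5.0667 [0.54118151 0.19650804 0.05532358] [ 0.29044204  0.00955363 -0.72672486] 0.00040274001753864454
```

View pics/a.png

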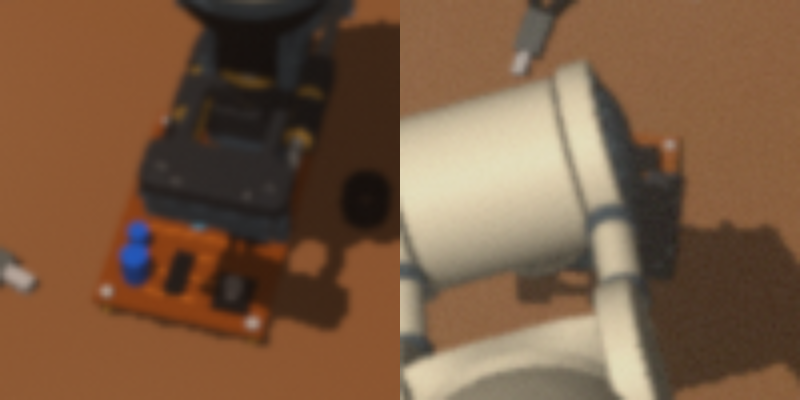

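The fingers hang over the middle of the board, in the side crop at about (215,190). The round key at (233,290) and the socket at (365,198) are clear. Pressing now, guarded by force.

```bash
python3 - <<'E'
from h import *
k=np.array([.541,.1965])
arm.move_l([*k,.039],feed=.05);arm.sleep(.2)
f0=np.mean([arm.current_force()[2] for _ in range(5)]);z=.039
print("f0",f0,arm.current_ee_pos()[2])
L=[]
while z>.0275:
    z-=.0006;arm.move_l([*k,z],feed=.02);arm.sleep(.06)
    f=np.mean([arm.current_force()[2] for _ in range(3)])-f0
    L.append((round(z,4),round(float(arm.current_ee_pos()[2]),4),round(float(f),2)))
    if f>4.6:break
arm.sleep(.2);print(L,arm.current_force()[2]-f0)
arm.move_l([*k,.06],feed=.05)
arm.sleep(.2);arm.move_l([*k,.17],feed=.15)
print(arm.current_t(),arm.current_force())
E
```

```text
f0 0.40705240164699585 0.03918363342503011
[(0.0384, 0.0385, -0.19), (0.0378, 0.0378, -1.41), (0.0372, 0.0372, -1.23), (0.0366, 0.0366, -0.51), (0.036, 0.036, -0.32), (0.0354, 0.0354, -0.69), (0.0348, 0.0348, -0.73), (0.0342, 0.0342, 0.78), (0.0336, 0.0336, 0.81), (0.033, 0.033, 1.16), (0.0324, 0.0324, 1.8), (0.0318, 0.0318, 1.89), (0.0312, 0.0312, 3.38), (0.0306, 0.0306, 3.1), (0.03, 0.0302, 7.59)] 6.010955977409497
12.4917 [ 0.13860546  0.5264734  -0.66877493]
```

The key bottomed at z≈0.030 and has been released. Next is the paddle.

```bash
cat >> h.py <<'E'
B=np.array([.5395,-.1795]);a=np.radians(-6.3);bx=np.array([np.cos(a),np.sin(a)])
E
python3 - <<'E'
from h import *
R=rot(-6.3);p=B-.062*bx
arm.move_to([*p,.17],R)
arm.move_l([*p,.083],feed=.12);arm.sleep(.2)
print(arm.current_t(),arm.current_ee_pos(),arm.current_force())
cv2.imwrite("pics/b.png",np.hstack([cv2.resize(arm.snapshot("side")[125:225,220:320,::-1],(400,400)),cv2.resize(arm.snapshot("top")[150:250,265:365,::-1],(400,400))]))
E
```

```text
14.9667 [ 0.47823197 -0.1728402   0.08360552] [-0.592509    0.17987446  0.68356206]
```

View pics/b.png

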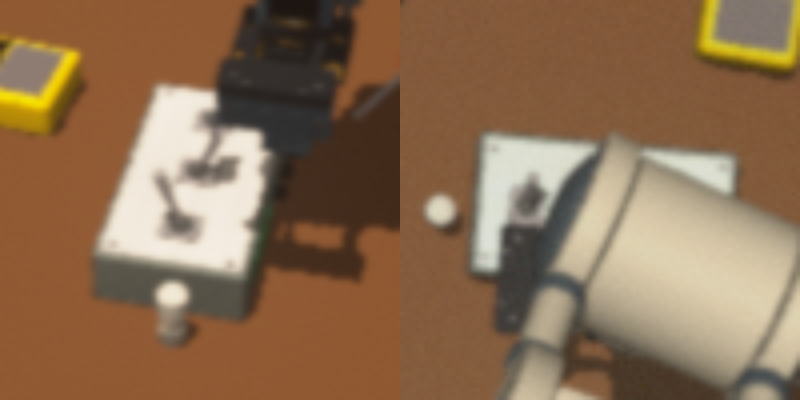

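The fingers are in front of the middle lever, in the side crop at about (280,140). The bats at (165,190) and (210,120) and the vial at (173,300) are clear. Pushing now, guarded by force.

```bash
python3 - <<'E'
from h import *
f0=np.mean([arm.current_force()[:2]@bx for _ in range(5)]);s=-.062;L=[]
while s<.004:
    s+=.004 if s<-.045 else (.002 if s<-.013 else .001)
    arm.move_l([*(B+s*bx),.083],feed=.04);arm.sleep(.04)
    f=np.mean([arm.current_force()[:2]@bx for _ in range(3)])-f0
    L.append((round(s,3),round(float(f),1)))
    if f<-7:break
arm.sleep(.3);print(L,arm.current_force()[:2]@bx-f0,arm.current_t())
arm.move_l([*(B-.055*bx),.083],feed=.1)
arm.move_l([*(B-.06*bx),.2],feed=.15)
arm.move_to([.42,.03,.25],rot(-6.3))
print(arm.current_t())
t=arm.snapshot("top")[:,:,::-1];S=arm.snapshot("side")[:,:,::-1]
c=lambda I,x,y,w,h:cv2.resize(I[y:y+h,x:x+w],(400,300),interpolation=cv2.INTER_CUBIC)
cv2.imwrite("pics/c.png",np.vstack([np.hstack([c(t,160,172,80,60),c(t,275,174,80,60)]),np.hstack([c(S,205,245,100,75),c(S,225,138,100,75)])]))
E
```

```text
[(-0.058, 0.3), (-0.054, 0.4), (-0.05, -0.9), (-0.046, 0.2), (-0.042, -0.3), (-0.04, -0.7), (-0.038, -0.7), (-0.036, -1.7), (-0.034, 0.5), (-0.032, -0.6), (-0.03, -0.1), (-0.028, 1.0), (-0.026, 0.1), (-0.024, 0.2), (-0.022, 0.1), (-0.02, 0.0), (-0.018, -0.8), (-0.016, -1.2), (-0.014, -0.9), (-0.012, -0.1), (-0.011, -1.0), (-0.01, -1.7), (-0.009, -1.2), (-0.008, -2.5), (-0.007, -1.3), (-0.006, -1.6), (-0.005, -2.8), (-0.004, -7.1)] -6.714806775506333 23.5333
26.0
```

View pics/c.png

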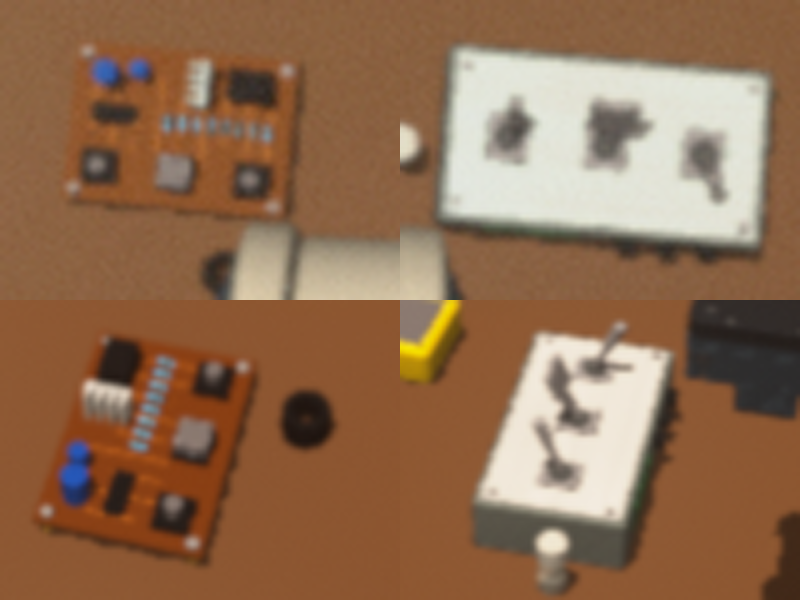

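The paddle now leans away from the robot, in the side crop at about (560,375). The bats, board, vial and socket look unchanged, so I'm handing in.

```bash
python3 -c "
from rig import arm
print(arm.sign_off())"
```

```text
the job is handed in; nothing more can be done
None
```

I pressed the reset key right down and it was released, then pushed the paddle lever over to its stop; the last pictures show the board, round levers, vial and valve socket where they were, and I handed the job in just after 26 s, though no verdict came back.

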